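# Empty the glue-stick dispenser into its tray

## Robot

A 6-joint arm with a two-finger parallel gripper is mounted at the origin on the work surface. World frame = base frame: x ahead of the robot, y to its left, z up, the work surface at z = 0. Lengths are in mm, angles in rad, forces in N, time in s.
With the tool pointing down it reaches from about 300 to 775 mm from the base axis. Payload 14.6 kg.
Tool frame: the origin (TCP) lies between the finger pads; the fingertips stand ahead of it and the grasp point (between the pads) lies 11 mm behind it (manip.finger_overhang is the z of the fingertips in the tool frame, in mm); z points along the fingers, y is the line along which they close (so a half turn about z gives the same grasp; the last joint's range is limited). The gripper opens to 94 mm and grips with 3 to 60 N. Pads are 16 mm wide; open, the fingers measure 119 mm over their backs; the gripper's body (75 mm by 177 mm) begins 78 mm behind the grasp point.
Start: joints at [1.191, 0.3, 1.521, -0, 1.321, -0.067], TCP at [169.245, 523.302, 213.446] pointing down, gripper open.
Joint ranges: [-3.03, 3.03], [-0.79, 2.21], [0.23, 2.52], [-1.04, 4.18], [0, 3.07], [-2.55, 2.55]. Speed limits (rad/s): [2.22, 2.22, 2.57, 3.14, 3.14, 3.14].

## Interface

Orientations are given as [roll, pitch, yaw] about the fixed x, y, z axes, in that order (R = Rz(yaw) Ry(pitch) Rx(roll)).
In Python, from cell import manip gives the robot as it stands.
- The arm moves only by the tool jog_arm, never from a script. Its argument "series" is a list of rows, each a list of 7 numbers: the shift along the world's x, y, z as a fraction of full scale, then the turn, a rotation vector about the world's x, y, z as a fraction of full scale, then the closure, from 0 (fully open) to 1 (shut). In form: [[dx, dy, dz, wx, wy, wz, fingers], ...]. A call has 1 to 8 rows; each row is the pose to reach, as a shift and turn from the pose commanded when the call began; what a row does not reach only later rows make up. Full scale, the value 1, is 120 mm for a shift and 90 degrees for a turn. A row lasts 1/12 s, in which the tool goes at most 41.7 mm and 7.16 degrees, less where a joint would pass 70% of its speed; a pose out of reach is approached as far as the arm can. A call with a number of a shift or a turn outside -1 to 1 is refused whole. A call with a gripper value outside its range is refused whole. The fingers move at their own pace and stop on an object; "grip_force" is the grip in N (left out, the last holds). Time passes only in rows, so rows that repeat a pose let the fingers close. It gives the time, the measured TCP pose, the force, the opening and the grip force at its end, in the units of the state.
- manip.read_state(): the state, without advancing time (a new reading comes with each control period).
- manip.camera(name): name is "scene" or "side" or "wrist"; returns a dict with "frame" (400x640x3 uint8, red, green, blue), "vfov" (degrees; the focal length in pixels is half the picture's height over the tangent of half this angle, whatever the lens; pixels are square), "cx", "cy" (the principal point, pixels), "R" (3x3) and "t" (3): a world point X has camera coordinates R X + t; the wrist camera has in their place "hand_eye" (4x4, takes a point from camera to tool coordinates, whose origin is the TCP and whose axes are the flange's). Camera axes: x right, y down, z forward; pixel columns grow to the right and rows downward; lengths in mm; the calibration is good to about 2 mm. A picture is of the moment at which its call begins: read the wrist's pose just before it. There is no depth.
- manip.sign_off(): hands the job in; it is judged then, once.
The state is a dict: "clock": time; "joints": joint angles; "qd": joint speeds; "effort": joint torques, N m; "eef_pos": TCP position; "eef_rot": TCP orientation; "wrist_force": force on the tool from outside, world axes, zero at the start; "moment": the same for the moment, N m; "finger_gap": finger opening in mm; "finger_force": force on a finger pad.
Only numpy, scipy, OpenCV 4.12 (cv2) and the standard library are available. Lean on these libraries where they do the work, as an engineer would, in place of code of your own. Each camera call takes 0.05 s, during which the arm holds its last target. There are 200 camera calls.

## Task

On the stationery shelf, empty the dispenser that holds the three thick glue sticks: press down the black pad on its rocking lever so that the gate at the other end lifts, and keep the pad down until all three sticks have rolled out into the tray below the gate. Then let the lever come back up so that the gate is shut again. Do not touch or lift the sticks themselves, leave the dispenser with the thin markers shut, and leave the other things where they are.

Things in the scene. Friction and masses are not known exactly. Their poses are not given: they have to be found in the camera images.
- glue_dispenser: fixed sloping dispenser, base 245 x 136 mm; origin at table level, middle; x points downhill, away from the robot within 0.35 rad. Lane 106 mm wide, 12 degrees, floor 54 mm up at x = 0. Three thick glue sticks lie across it behind an upright gate (90 mm wide, 24 mm high) at x = 10 mm; past the gate is the tray, to a wall at 135 mm. Lever on 150 mm brackets at x = -90 mm.
- glue_lever (a joint): rocking lever of the glue-stick dispenser: 0 = level, gate shut; grows as the pad goes down, hard stop at 0.45 rad (pad 39 mm lower). About 4 N at the pad starts it, 7 N at the stop; springs back shut when let go. Runs along the lane's middle, gate 100 mm beyond the pivot, pad on the robot's side; the glue sticks pass under the gate from about 0.2 rad
- glue_pad (a point): centre of the top of the glue-stick dispenser's press pad: black plate 50 x 50 x 8 mm on the robot-side end of the lever, at x = -180 mm in the dispenser's frame, 139 mm above the table at rest, free beneath; moves down on a 90 mm arc about the pivot; x axis points along the lever to the gate
- glue1: glue stick, the thicker kind: white cylinder with a grey cap, 30 mm diameter, 100 mm long, about 40 g, lying across the lane; number 1 counting uphill from the gate; origin at its centre, own y axis along the stick; rolls freely
- glue2: glue stick, the thicker kind: white cylinder with a grey cap, 30 mm diameter, 100 mm long, about 40 g, lying across the lane; number 2 counting uphill from the gate; origin at its centre, own y axis along the stick; rolls freely
- glue3: glue stick, the thicker kind: white cylinder with a grey cap, 30 mm diameter, 100 mm long, about 40 g, lying across the lane; number 3 counting uphill from the gate; origin at its centre, own y axis along the stick; rolls freely
- marker_dispenser: fixed sloping dispenser, base 245 x 136 mm; origin at table level, middle; x points downhill, away from the robot within 0.35 rad. Lane 106 mm wide, 12 degrees, floor 54 mm up at x = 0. Three thin markers lie across it behind an upright gate (90 mm wide, 24 mm high) at x = 10 mm; past the gate is the tray, to a wall at 135 mm. Lever on 150 mm brackets at x = -90 mm.
- marker_lever (a joint): rocking lever of the marker dispenser: 0 = level, gate shut; grows as the pad goes down, hard stop at 0.45 rad (pad 39 mm lower). About 4 N at the pad starts it, 7 N at the stop; springs back shut when let go. Runs along the lane's middle, gate 100 mm beyond the pivot, pad on the robot's side; the markers pass under the gate from about 0.1 rad
- marker_pad (a point): centre of the top of the marker dispenser's press pad: black plate 50 x 50 x 8 mm on the robot-side end of the lever, at x = -180 mm in the dispenser's frame, 139 mm above the table at rest, free beneath; moves down on a 90 mm arc about the pivot; x axis points along the lever to the gate
- marker1: marker, the thinner kind: white cylinder with a grey cap, 18 mm diameter, 100 mm long, about 20 g; number 1 counting uphill from the gate; origin at its centre, own y axis along it
- marker2: marker, the thinner kind: white cylinder with a grey cap, 18 mm diameter, 100 mm long, about 20 g; number 2 counting uphill from the gate; origin at its centre, own y axis along it
- marker3: marker, the thinner kind: white cylinder with a grey cap, 18 mm diameter, 100 mm long, about 20 g; number 3 counting uphill from the gate; origin at its centre, own y axis along it
- tape_roll: roll of clear tape lying flat, 64 mm across, 22 mm high; origin at the centre of its underside; a bystander
- eraser: white eraser 50 x 22 x 13 mm; origin at the centre of its underside; a bystander
- glue_bottle: white glue bottle, 40 mm diameter, 110 mm high, standing; origin at the centre of its underside; a bystander
- pencil_cup: dark metal cup 74 mm across, 95 mm high, with pencils reaching 155 mm; origin at the centre of its underside; a bystander
- stapler: black stapler 150 x 36 x 50 mm; origin at the centre of its underside; a bystander
- note_block: block of yellow sticky notes 76 x 76 x 35 mm; origin at the centre of its underside; a bystander
- notebook: red spiral notebook 150 x 105 x 16 mm; origin at the centre of its underside; a bystander

How it is judged (in metres and radians):
On the way, in this order (a step that is already met when the one before it is completed fails the run):
1. the gate of the glue-stick dispenser starts to lift (lever past 0.1 rad) with the gripper at its press pad (value of joint glue_lever above 0.1 rad and horizontal distance between the grasp point and glue_pad below 0.09 m).
2. all three glue sticks have rolled into the tray while the lever is still held down (past 0.15 rad) (x of glue1 in the frame of glue_dispenser between 0.04 and 0.135 m and y of glue1 in the frame of glue_dispenser between -0.06 and 0.06 m and z of each of glue1, glue2, glue3 in the frame of glue_dispenser below 0.075 m and x of glue2 in the frame of glue_dispenser between 0.04 and 0.135 m and y of glue2 in the frame of glue_dispenser between -0.06 and 0.06 m and x of glue3 in the frame of glue_dispenser between 0.04 and 0.135 m and y of glue3 in the frame of glue_dispenser between -0.06 and 0.06 m and value of joint glue_lever above 0.15 rad), for 0.1 s.
At the end, for the whole second after the job is handed in: all three glue sticks lie at rest in the tray of their dispenser (centres 40 to 135 mm downhill of its origin, below 75 mm), both levers are back level (under 0.04 rad), and the three markers are still behind their gate (x of glue1 in the frame of glue_dispenser between 0.04 and 0.135 m and y of glue1 in the frame of glue_dispenser between -0.06 and 0.06 m and z of each of glue1, glue2, glue3 in the frame of glue_dispenser below 0.075 m and x of glue2 in the frame of glue_dispenser between 0.04 and 0.135 m and y of glue2 in the frame of glue_dispenser between -0.06 and 0.06 m and x of glue3 in the frame of glue_dispenser between 0.04 and 0.135 m and y of glue3 in the frame of glue_dispenser between -0.06 and 0.06 m and value of joint each of glue_lever, marker_lever below 0.04 rad and linear speed of each of glue1, glue2, glue3 below 0.05 m/s and x of marker1 in the frame of marker_dispenser between -0.1 and 0.01 m and z of each of marker1, marker2, marker3 in the frame of marker_dispenser below 0.11 m and x of marker2 in the frame of marker_dispenser between -0.1 and 0.01 m and x of marker3 in the frame of marker_dispenser between -0.1 and 0.01 m); the robot touches nothing.
It fails at once if the lever of the marker dispenser is pressed (past 0.08 rad) (value of joint marker_lever above 0.08 rad).
It fails at once if the robot touches a glue stick or a marker (over 0.5 N) (contact force between any of the fingers, the arm and glue1 above 0.5 N or contact force between any of the fingers, the arm and glue2 above 0.5 N or contact force between any of the fingers, the arm and glue3 above 0.5 N or contact force between any of the fingers, the arm and marker1 above 0.5 N or contact force between any of the fingers, the arm and marker2 above 0.5 N or contact force between any of the fingers, the arm and marker3 above 0.5 N).
It fails at once if a glue stick or a marker is lifted (centre above 120 mm) (height (world z) of any of glue1, glue2, glue3, marker1, marker2, marker3 above 0.12 m).
It fails at once if a bystander is moved by more than 25 mm (distance of any of tape_roll, eraser, glue_bottle, pencil_cup, stapler, note_block, notebook from where it was at the start of the episode above 0.025 m).
It fails at once if a bystander is tipped over (angle between any of tape_roll, eraser, glue_bottle, pencil_cup, stapler, note_block, notebook's own z axis and vertical above 0.5 rad).
It also fails if it takes over 32 s, if anything falls off the work surface, if the arm or the gripper's body presses on something with over 40 N, if the wrist force passes 120 N, or if a joint passes its speed limit or range.

## Working session

There is one attempt and no reset: what is moved stays moved. The work goes in short steps, Python scripts to look and compute and a tool call to move; the robot and the scene stay as the last step left them, time stands still between calls to the robot, and variables do not carry over. Pictures are saved under pics/ and viewed, at most 10 in all, crops included, and the job is handed in when it is done.

Besides the shell and the picture viewer there is one more tool, called after "Emit:" in YAML: its name, and indented under it one key for each argument. jog_arm: Moves the arm, as the interface text tells. Its arguments: {"type":"object","properties":{"series":{"type":"array"},"grip_force":{"type":"number"}},"required":["series"]}

```bash
mkdir -p pics
python3 - <<'E'
from cell import manip
import cv2,pickle
d={}
for n in("scene","side"):
    c=manip.camera(n);d[n]=c;cv2.imwrite(f"pics/{n}0.png",c["frame"][:,:,::-1])
pickle.dump(d,open("cams.pkl","wb"))
s=manip.read_state();print(s["eef_pos"],s["eef_rot"],s["clock"],manip.finger_overhang)
E
```

```text
[169.17615119 523.11244057 212.94129315] [-3.14059943e+00 -8.25784082e-05  2.82876342e+00] 0.1 8.0
```

View pics/scene0.png

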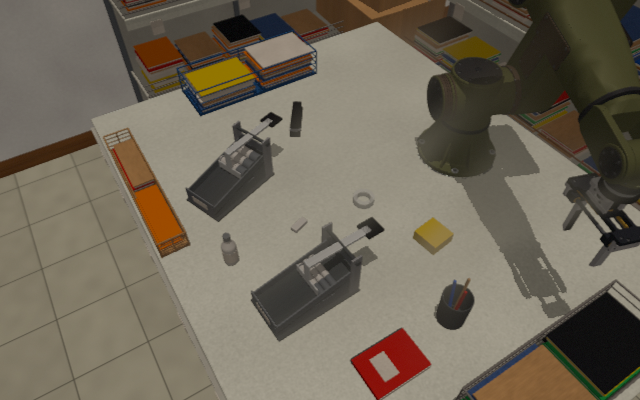

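View pics/side0.png

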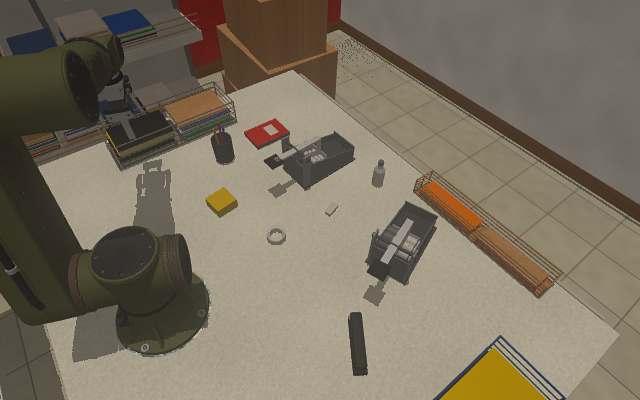

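The scene view shows two dispensers. One is at about (230,180) with its pad at (271,119), and the other is at about (310,285) with its pad at (370,228). I'll enlarge both to compare the stick thickness.

Run:
```python
import cv2,numpy as np
a=cv2.imread("pics/scene0.png");b=cv2.imread("pics/side0.png")
f=lambda i,x,y:cv2.resize(i[y:y+100,x:x+133],(798,600),interpolation=cv2.INTER_CUBIC)
h=lambda i,x,y:cv2.resize(i[y:y+100,x:x+133],(399,300),interpolation=cv2.INTER_CUBIC)
cv2.imwrite("pics/c1.png",np.vstack([np.hstack([h(a,170,100),h(a,260,205)]),np.hstack([h(b,330,200),h(b,250,110)])]))
```

```text
(no output)
```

View pics/c1.png

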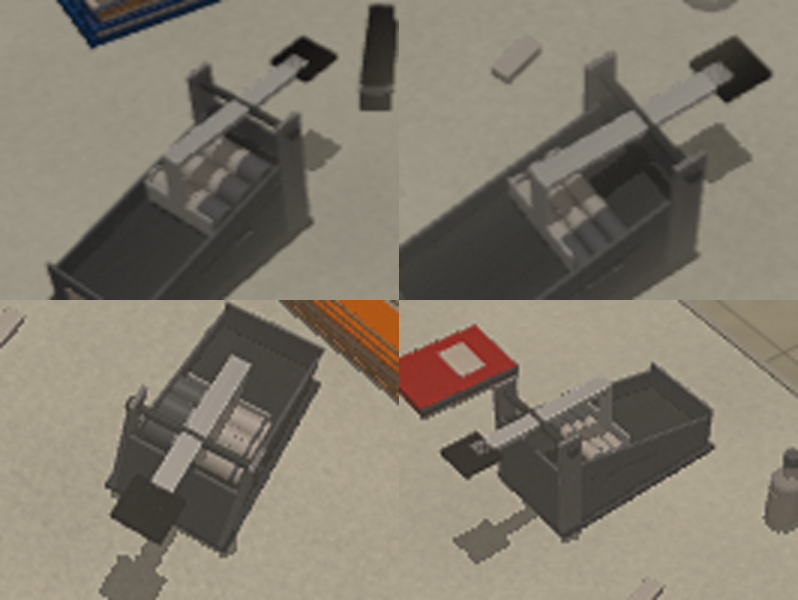

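The top-left and bottom-left crops show thick sticks filling the lane, so that is the glue dispenser: pad at scene (271.7,119.7) and side (379.3,269.7). The right-hand one has thin markers with an empty floor behind them. I'll triangulate both pads and the lever tip.

Run:
```python
import cv2,pickle,numpy as np
d=pickle.load(open("cams.pkl","rb"));P={}
for n,c in d.items():
    f=200/np.tan(np.radians(c["vfov"]/2));K=np.array([[f,0,c["cx"]],[0,f,c["cy"]],[0,0,1]])
    P[n]=K@np.c_[np.array(c["R"]),np.array(c["t"])]
def pr(n,X):
    p=P[n]@np.r_[X,1];return (p[:2]/p[2]).round(1)
def tri(a,b):
    X=cv2.triangulatePoints(P["scene"],P["side"],np.array(a,float),np.array(b,float));X=(X[:3]/X[3]).ravel()
    print(X.round(1),pr("scene",X)-a,pr("side",X)-b);return X
p=tri((271.7,119.7),(379.3,269.7));t=tri((228.3,151.7),(410.3,219));tri((371.3,227.7),(273.7,161.7))
u=t-p;print("yaw",np.arctan2(u[1],u[0]),np.linalg.norm(u))
# ray at z=139
for n,a in(("scene",(271.7,119.7)),("side",(379.3,269.7))):
    H=np.c_[P[n][:,0],P[n][:,1],P[n][:,2]*139+P[n][:,3]];q=np.linalg.solve(H,[*a,1]);print(n,q[:2]/q[2])
from cell import manip
s=manip.read_state();print(s["eef_pos"],s["joints"])
```

```text
[ 505.8 -305.9  132.6] [-0.5 -0.1] [-1.   0.1]
[ 683.7 -238.6  141.7] [-1.1 -0.3] [-1.8  0.4]
[494.3 195.5 133.7] [-0.6  0. ] [-0.8  0. ]
yaw 0.3616463872261167 190.41313152791648
scene [ 507.96142534 -297.64434012]
side [ 504.95665099 -309.21127134]
[169.17615119 523.11244057 212.94129315] [ 1.19138135e+00  3.00425818e-01  1.52150983e+00  1.68337906e-05
  1.32065352e+00 -6.65899614e-02]
```

Pad at about (507,−304,139), lever yaw about 0.34. I'll swing there in an arc at height 213 mm with the fingers closed, turning the tool by about −140°.

Emit:
jog_arm:
  series:
    - [0.99,-0.36,0,0,0,-0.26,1]
    - [0.99,-0.36,0,0,0,-0.26,1]
    - [0.99,-0.36,0,0,0,-0.26,1]
    - [0.99,-0.36,0,0,0,-0.26,1]
    - [0.99,-0.36,0,0,0,-0.26,1]
  grip_force: 20

```text
clock: 0.52
eef_pos: [289.7, 479.1, 212.9]
eef_rot: [-3.141, 0.0, 2.415]
wrist_force: [0.2, 0.1, 0.5]
finger_gap: 64.0
finger_force: 0.0
```

Emit:
jog_arm:
  series:
    - [0.9,-0.7,0,0,0,-0.26,1]
    - [0.9,-0.7,0,0,0,-0.26,1]
    - [0.9,-0.7,0,0,0,-0.26,1]
    - [0.9,-0.7,0,0,0,-0.26,1]
    - [0.9,-0.7,0,0,0,-0.26,1]

```text
clock: 0.93
eef_pos: [397.2, 394.9, 213.2]
eef_rot: [-3.141, 0.0, 2.01]
wrist_force: [-0.5, -0.2, -0.5]
finger_gap: 30.6
finger_force: 0.0
```

Emit:
jog_arm:
  series:
    - [0.7,-0.9,0,0,0,-0.26,1]
    - [0.7,-0.9,0,0,0,-0.26,1]
    - [0.7,-0.9,0,0,0,-0.26,1]
    - [0.7,-0.9,0,0,0,-0.26,1]
    - [0.7,-0.9,0,0,0,-0.26,1]

```text
clock: 1.35
eef_pos: [480.4, 287.4, 213.3]
eef_rot: [-3.141, 0.0, 1.603]
wrist_force: [-0.4, -0.0, 0.2]
finger_gap: 1.1
finger_force: 0.0
```

Emit:
jog_arm:
  series:
    - [0.46,-0.91,0,0,0,-0.26,1]
    - [0.46,-0.91,0,0,0,-0.26,1]
    - [0.46,-0.91,0,0,0,-0.26,1]
    - [0.46,-0.91,0,0,0,-0.26,1]
    - [0.46,-0.91,0,0,0,-0.26,1]

```text
clock: 1.77
eef_pos: [534.9, 179.7, 213.2]
eef_rot: [-3.141, -0.0, 1.196]
wrist_force: [0.0, -0.0, -0.2]
finger_gap: 0.6
finger_force: 0.0
```

Emit:
jog_arm:
  series:
    - [0.25,-0.99,0,0,0,-0.26,1]
    - [0.25,-0.99,0,0,0,-0.26,1]
    - [0.25,-0.99,0,0,0,-0.26,1]
    - [0.25,-0.99,0,0,0,-0.26,1]
    - [0.25,-0.99,0,0,0,-0.26,1]

```text
clock: 2.18
eef_pos: [565.0, 61.2, 213.3]
eef_rot: [-3.141, -0.0, 0.789]
wrist_force: [0.4, 0.4, 0.6]
finger_gap: 0.3
finger_force: 0.0
```

Emit:
jog_arm:
  series:
    - [0,-1,0,0,0,-0.26,1]
    - [0,-1,0,0,0,-0.26,1]
    - [0,-1,0,0,0,-0.26,1]
    - [0,-1,0,0,0,-0.26,1]
    - [0,-1,0,0,0,-0.26,1]

```text
clock: 2.6
eef_pos: [565.2, -58.5, 213.4]
eef_rot: [-3.141, -0.0, 0.382]
wrist_force: [-0.4, 1.0, 0.6]
finger_gap: 0.6
finger_force: 0.0
```

Emit:
jog_arm:
  series:
    - [-0.25,-0.95,0,0,0,0,1]
    - [-0.25,-0.95,0,0,0,0,1]
    - [-0.25,-0.95,0,0,0,0,1]
    - [-0.25,-0.95,0,0,0,0,1]

```text
clock: 2.93
eef_pos: [534.6, -175.4, 213.5]
eef_rot: [3.141, 0.0, 0.384]
wrist_force: [-0.1, -0.3, -0.4]
finger_gap: 0.4
finger_force: 0.0
```

Emit:
jog_arm:
  series:
    - [-0.2,-1,0,0,0,0,1]
    - [-0.2,-1,0,0,0,0,1]
    - [-0.2,-1,0,0,0,0,1]
    - [-0.2,-1,0,0,0,0,1]
    - [-0.2,-1,0,0,0,0,1]

```text
clock: 3.35
eef_pos: [512.0, -292.5, 213.1]
eef_rot: [-3.141, -0.0, 0.383]
wrist_force: [-0.0, 0.6, -1.1]
finger_gap: 0.4
finger_force: 0.0
```

Now I'll check the pad with the wrist camera before pressing.

Run:
```python
from cell import manip
import cv2,numpy as np
from scipy.spatial.transform import Rotation as Ro
s=manip.read_state();c=manip.camera("wrist");im=c["frame"][:,:,::-1].copy()
H=np.array(c["hand_eye"]);f=200/np.tan(np.radians(c["vfov"]/2))
R=Ro.from_euler("xyz",s["eef_rot"]).as_matrix()
def px(X):
    q=np.linalg.inv(H)@np.r_[R.T@(np.array(X)-s["eef_pos"]),1];return (f*q[0]/q[2]+c["cx"],f*q[1]/q[2]+c["cy"])
u=np.array([np.cos(.34),np.sin(.34)]);v=np.array([-u[1],u[0]])
pts=[np.r_[np.array([507,-304])+25*a*u+25*b*v,139] for a,b in((1,1),(1,-1),(-1,-1),(-1,1))]
w=np.array([px(p) for p in pts]);print(w.round(),px([507,-304,139]))
cv2.polylines(im,[w.astype(int)],True,(0,0,255),1)
cv2.imwrite("pics/w1.png",im)
```

```text
[[306. 183.]
 [368. 186.]
 [364. 244.]
 [304. 241.]] (np.float64(335.77075743491804), np.float64(214.0381317935531))
```

View pics/w1.png

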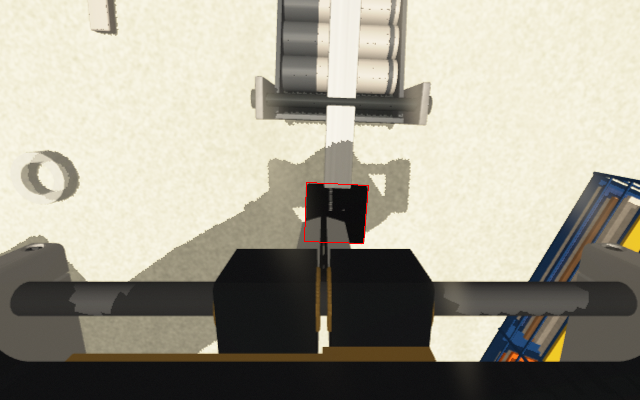

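The predicted pad outline (306–368, 183–244) matches the black pad within a few pixels, and the three thick sticks lie beyond it. Next I centre on it and press.

Emit:
jog_arm:
  series:
    - [-0.04,-0.09,-0.3,0,0,0,1]
    - [-0.04,-0.09,-0.45,0,0,0,1]
    - [-0.04,-0.09,-0.55,0,0,0,1]
    - [-0.04,-0.09,-0.62,0,0,0,1]
    - [-0.04,-0.09,-0.69,0,0,0,1]
    - [-0.04,-0.09,-0.75,0,0,0,1]
    - [-0.04,-0.09,-0.8,0,0,0,1]
    - [-0.04,-0.09,-0.81,0,0,0,1]

```text
clock: 4.07
eef_pos: [508.2, -303.5, 117.4]
eef_rot: [3.139, -0.002, 0.381]
wrist_force: [1.7, 2.0, 7.0]
finger_gap: 0.2
finger_force: 3.4
```

Emit:
jog_arm:
  series:
    - [0,0,0,0,0,0,1]
    - [0,0,0,0,0,0,1]
    - [0,0,0,0,0,0,1]
    - [0,0,0,0,0,0,1]
    - [0,0,0,0,0,0,1]
    - [0,0,0,0,0,0,1]
    - [0,0,0,0,0,0,1]
    - [0,0,0,0,0,0,1]

```text
clock: 4.73
eef_pos: [508.1, -303.7, 118.2]
eef_rot: [3.139, -0.002, 0.381]
wrist_force: [0.7, 2.3, 7.5]
finger_gap: -0.0
finger_force: 3.3
```

Emit:
jog_arm:
  series:
    - [0,0,0,0,0,0,1]
    - [0,0,0,0,0,0,1]
    - [0,0,0,0,0,0,1]
    - [0,0,0,0,0,0,1]
    - [0,0,0,0,0,0,1]
    - [0,0,0,0,0,0,1]
    - [0,0,0,0,0,0,1]
    - [0,0,0,0,0,0,1]

```text
clock: 5.4
eef_pos: [508.1, -303.7, 118.2]
eef_rot: [3.139, -0.002, 0.381]
wrist_force: [-0.8, 1.2, 6.2]
finger_gap: 0.4
finger_force: 3.3
```

Run:
```python
from cell import manip
import cv2,numpy as np
h=lambda i,x,y:cv2.resize(i[y:y+100,x:x+133],(399,300),interpolation=cv2.INTER_CUBIC)
g=lambda n:manip.camera(n)["frame"][:,:,::-1]
a=np.hstack([h(g("scene"),170,100),h(g("side"),330,180)])
cv2.imwrite("pics/p1.png",np.vstack([a,np.pad(g("wrist")[:200,:],((0,0),(79,79),(0,0)))]))
```

```text
(no output)
```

View pics/p1.png

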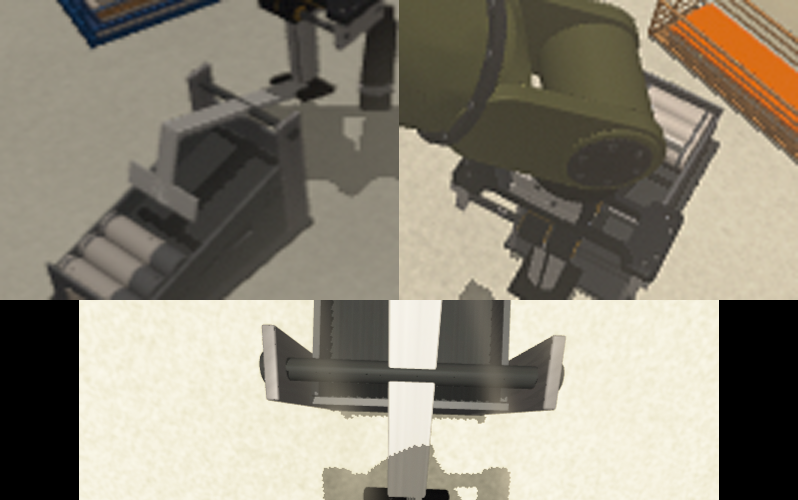

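The gate is up and the lane behind it is empty. The sticks are in the tray at crop (115,250), but the crop cuts off the lower end, so I'll hold longer and look again with a shifted crop.

Emit:
jog_arm:
  series:
    - [0,0,0,0,0,0,1]
    - [0,0,0,0,0,0,1]
    - [0,0,0,0,0,0,1]
    - [0,0,0,0,0,0,1]
    - [0,0,0,0,0,0,1]
    - [0,0,0,0,0,0,1]
    - [0,0,0,0,0,0,1]
    - [0,0,0,0,0,0,1]

```text
clock: 6.22
eef_pos: [508.1, -303.7, 118.2]
eef_rot: [3.139, -0.002, 0.381]
wrist_force: [-1.2, 2.3, 7.4]
finger_gap: 0.2
finger_force: 3.3
```

Run:
```python
from cell import manip
import cv2
f=manip.camera("scene")["frame"][:,:,::-1]
cv2.imwrite("pics/p2.png",cv2.resize(f[120:220,170:303],(532,400),interpolation=cv2.INTER_CUBIC))
```

```text
(no output)
```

View pics/p2.png

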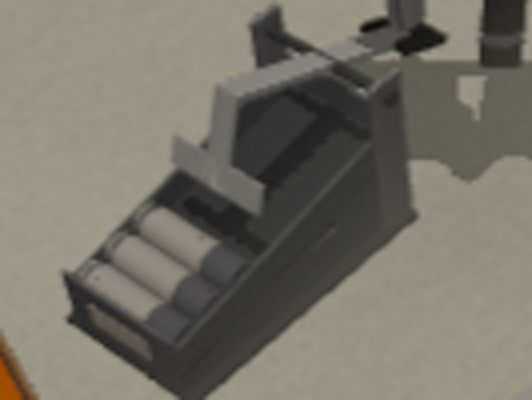

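All three sticks lie in the tray at crop (125,290), (155,265) and (190,240). I'll release the lever by going straight up, gently.

Emit:
jog_arm:
  series:
    - [0,0,0.05,0,0,0,1]
    - [0,0,0.1,0,0,0,1]
    - [0,0,0.15,0,0,0,1]
    - [0,0,0.2,0,0,0,1]
    - [0,0,0.26,0,0,0,1]
    - [0,0,0.4,0,0,0,1]
    - [0,0,0.6,0,0,0,1]
    - [0,0,0.8,0,0,0,1]

```text
clock: 6.93
eef_pos: [506.7, -303.9, 213.3]
eef_rot: [-3.141, -0.0, 0.379]
wrist_force: [0.0, -0.1, 1.1]
finger_gap: 0.3
finger_force: 0.0
```

Emit:
jog_arm:
  series:
    - [0,0,0.1,0,0,0,1]
    - [0,0,0.1,0,0,0,1]
    - [0,0,0.1,0,0,0,1]
    - [0,0,0.1,0,0,0,1]
    - [0,0,0.1,0,0,0,1]
    - [0,0,0.1,0,0,0,1]
    - [0,0,0.1,0,0,0,1]
    - [0,0,0.1,0,0,0,1]

```text
clock: 7.6
eef_pos: [506.4, -304.7, 223.8]
eef_rot: [-3.141, 0.0, 0.378]
wrist_force: [-0.3, -0.7, -0.0]
finger_gap: 0.3
finger_force: 0.0
```

Run:
```python
from cell import manip
import cv2
f=manip.camera("scene")["frame"][:,:,::-1]
cv2.imwrite("pics/p3.png",cv2.resize(f[90:340,160:400],None,fx=2.4,fy=2.4,interpolation=cv2.INTER_CUBIC))
```

```text
(no output)
```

View pics/p3.png

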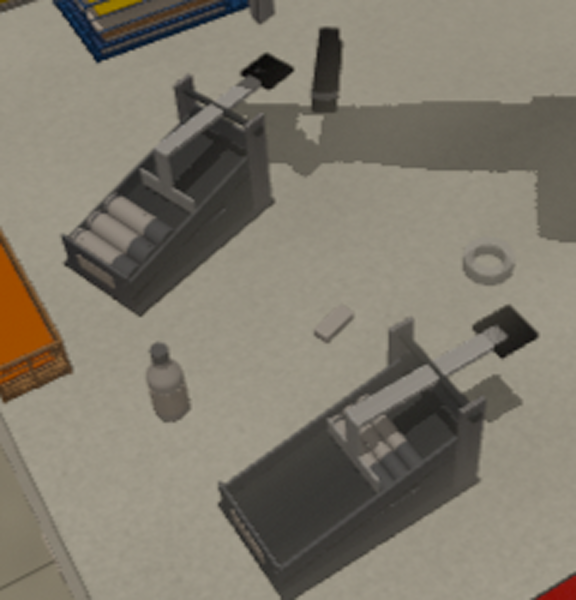

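The lever is level, the gate is shut at (168,190), and the three sticks lie in the tray around (115,230). The markers are still behind their gate and the visible bystanders haven't moved.

```bash
python3 -c "
from cell import manip
print(manip.sign_off())"
```

```text
the job is handed in; nothing more can be done
None
```

The job is handed in: all three glue sticks rolled into their tray, the glue gate is shut again, and the marker dispenser stayed shut; the sign-off gave no verdict.

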